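# Unpile the oilstone and clip it into its holder

## Robot

A 6-joint arm with a two-finger parallel gripper is mounted at the origin on the work surface; the furniture and walls round the work are solid. World frame = base frame: x ahead of the robot, y to its left, z up, the work surface at z = 0. Lengths are in m, angles in rad, forces in N, time in s.
With the tool pointing down it reaches from about 0.35 to 0.775 m from the base axis. Payload 5.5 kg.
Tool frame: the origin (TCP) lies at the centre of the arm's flange, where the gripper is bolted on; the fingertips stand 173 mm ahead of it and the grasp point (between the pads) lies 155 mm ahead of it (arm.hold_point_z is the distance from the TCP to the grasp point, in m); z points along the fingers, y is the line along which they close (so a half turn about z gives the same grasp; the last joint's range is limited). The gripper opens to 85 mm and grips with 20 to 120 N. Pads are 22 mm wide; open, the fingers measure 114 mm over their backs; the gripper's body (76 mm by 85 mm) begins 54 mm behind the grasp point. The pads swing forward as they close: fully open they stand 13 mm farther back than shut.
Start: joints at [-1.25, 0.313, 0.046, 1.304, 0, 1.431], TCP at [0.256, -0.515, 0.405] pointing down, gripper open.
Joint ranges: [-2.76, 2.76], [-0.86, 1.69], [-1.03, 1.26], [-2.2, 2.34], [-1.47, 1.5], [-3.14, 3.14]. Speed limits (rad/s): [2.57, 2.57, 3.14, 3.14, 3.14, 3.14].

## Interface

Orientations are given as a unit quaternion [w, x, y, z].
In Python, from workcell import arm, eyes gives the robot as it stands. The module is installed in compiled form; this text tells all that it offers.
- The arm moves only by the tool servo_tool, never from a script. Its argument "moves" is a list of rows, each a list of 7 numbers: the turn, a rotation vector about the world's x, y, z in rad, then the shift along the world's x, y, z in mm, then the finger opening in mm, from 0 to 85.4. In form: [[ax, ay, az, x, y, z, gripper], ...]. A call has 1 to 5 rows; each row shifts and turns the commanded pose from where the row before left it; what a row does not reach is not made up. A row lasts 1/10 s, in which the tool goes at most 50 mm and 8.59 degrees, less where a joint would pass 70% of its speed; a pose out of reach is approached as far as the arm can. A call with a gripper value outside its range is refused whole. The fingers move at their own pace and stop on an object; "grip_force" is the grip in N (left out, the last holds). Time passes only in rows, so rows that do not move let the fingers close. It gives the time, the measured TCP pose, the force, the opening and the grip force at its end, in the units of the state.
- arm.get_state(): the state, without advancing time (a new reading comes with each control period).
- eyes.get_image(name): name is "side" or "top" or "wrist"; returns a dict with "color" (400x640x3 uint8, red, green, blue), "depth" (400x640 float32, m along the optical axis (not along the pixel's ray), 0 where there is no reading), "fx", "fy", "cx", "cy" (pixels), "R" (3x3) and "t" (3): a world point X has camera coordinates R X + t. Camera axes: x right, y down, z forward; pixel columns grow to the right and rows downward; lengths in m; the calibration is good to about 2 mm. A picture is of the moment at which its call begins.
- arm.hand_in(): hands the job in; it is judged then, once.
The state is a dict: "clock": time; "joint_pos": joint angles; "qd": joint speeds; "effort": joint torques, N m; "position": TCP position; "eef_rot": TCP orientation; "force": force on the tool from outside, world axes, zero at the start; "ft_torque": the same for the moment, N m; "width": finger opening in m; "finger_force": force on a finger pad.
Only numpy, scipy, OpenCV 4.12 (cv2) and the standard library are available. Lean on these libraries where they do the work, as an engineer would, in place of code of your own. Each camera call takes 0.05 s, during which the arm holds its last target. There are 200 camera calls.

## Task

Get the sharpening place ready: things have been piled on the oilstone. Stand the little dark bottle in the yellow coaster, keeping it upright all the way, lay the flat tin squarely on the middle of the green board, and lay the orange-and-grey slip stone flat in the narrow wooden rest. When those three are in their places, set the oilstone, dark side up, in the blue holder and press it down on its sprung platform until both brass catches snap over its ends and hold it down by themselves.

Things in the scene. Friction and masses are not known exactly. Their poses are not given: they have to be found in the camera images.
- stone: Oilstone: dark grey stone (46 x 150 mm, 15 mm thick) on a wider brown wooden block (56 x 170 x 14 mm); 29 mm high, 0.42 kg. Origin: centre of underside; y its length, z up. At the start on the worktop to one side, with the flat tin lying across it 42 mm to -y of its middle and the slip stone 50 mm to +y. Grip the dark stone (46 mm, 14 to 29 mm above the underside) across x at mid-length.
- flat_tin: Flat olive-green tin with a closed lid, 68 (x) x 98 (y) x 20 mm high, about 0.12 kg. Origin: centre of the underside; y is its length, z up. At the start it lies on the oilstone, its length across the stone's length, with the dark bottle standing on it. Grip across the 68 mm, along its x.
- oil: Little dark brown bottle with a black ribbed cap: round body 42 mm across up to 36 mm, cap 30 mm across above it, 54 mm high in all, about 0.09 kg. Origin: centre of the underside, z up. At the start it stands on the flat tin.
- slip: Slip stone: small bar, orange upper half on a grey lower half, 28 (x) x 100 (y) x 16 mm high, about 0.10 kg. Origin: centre of the underside; y is its length, z up. At the start it lies across the oilstone, on its dark top. Grip across the 28 mm.
- holder: Oilstone's holder: blue plate 88 (x) x 250 (y) x 10 mm, fixed. Origin: centre of underside; y its length, z up. Metal guides with flared tops, 78 mm high, near the four corners: the oilstone (either way round, length along y) has 2 to 3 mm play each side, the flares take in 4 mm more. The long sides are open for fingers over the middle 120 mm. A brass catch at each end, a platform between.
- lift (a joint): Sprung steel platform of the holder, 36 x 150 mm, in m: 0 when empty and up (its top 50 mm above the holder's origin), growing as it sinks, hard stop at 0.030. Spring 3.5 N at 0, 9.5 N at the stop; the oilstone's weight alone sinks it a few mm. Pressed past about 0.026 the catches close over the stone. Press on the middle of the stone, 10 to 15 N, then let go: it stays down at about 0.025.
- catch_tip (a point): Inner tip of one of the two equal sprung brass catches, on the holder's y axis 79 mm from its middle, underside 38 mm up, housing behind it 68 mm high. Sloping tops: the sinking stone pushes them outwards by itself and they snap back over the ends of its wooden block once its underside is less than 24 mm above the holder's underside; its top is then 53 mm up.
- coaster: Yellow round plastic coaster with a raised rim, 72 mm across outside, 64 mm inside, rim top 20 mm and floor 12 mm above the underside, fixed to the worktop. Place of the dark bottle. Origin: centre of the underside, z up.
- mat: Green flat board with a thin white outline on top, 84 (x) x 114 (y) x 12 mm high, fixed to the worktop. Place of the flat tin, length along y. Origin: centre of the underside, z up.
- rest: Narrow dark-brown wooden rest, a shallow open tray on a foot 62 (x) x 134 (y) mm at the foot, 48 x 120 mm inside, floor 12 mm and rim 17 mm above the underside, fixed to the worktop. Place of the slip stone, length along y. Origin: centre of the underside, z up.
Things that resemble listed ones, but are neither listed nor needed, are in the scene too. What is shaped like the slip but turquoise or white is not meant.

How it is judged:
By the outcome, as a careful person would: the job done as asked, in the order asked, and still so for the second after the job is handed in, with the robot touching nothing.
It also fails if it takes over 128 s, if anything falls off the work surface, if the arm or the gripper's body presses on something with over 40 N, if the wrist force passes 120 N, or if a joint passes its speed limit or range.

## Working session

There is one attempt and no reset: what is moved stays moved. The work goes in short steps, Python scripts to look and compute and a tool call to move; the robot and the scene stay as the last step left them, time stands still between calls to the robot, and variables do not carry over. Pictures are saved under pics/ and viewed, at most 14 in all, crops included, and the job is handed in when it is done.

Besides the shell and the picture viewer there is one more tool, called as name([rows], argument=value, ...), one row to a line, values as JSON. servo_tool: Moves the arm, as the interface text tells. Its arguments: {"type":"object","properties":{"moves":{"type":"array","items":{"type":"array","items":{"type":"number"}}},"grip_force":{"type":"number"}},"required":["moves"]}

```bash
mkdir -p pics; cat > h.py <<'E'
import numpy as np, cv2
from workcell import arm, eyes
def grab(n,save=None):
    im=eyes.get_image(n)
    if save: cv2.imwrite('pics/'+save,im['color'][:,:,::-1])
    return im
def cloud(im):
    v,u=np.mgrid[0:400,0:640]; d=im['depth'].astype(float)
    P=np.stack([(u-im['cx'])/im['fx']*d,(v-im['cy'])/im['fy']*d,d],-1)
    W=(P-im['t'])@im['R']; W[d==0]=np.nan
    return W
E
python3 - <<'E'
from h import *
for n in ('top','side'):
    im=grab(n,n+'0.png'); np.savez(n+'0.npz',**im)
    print(n,im['fx'],-im['R'].T@im['t'],im['R'].round(2).tolist())
s=arm.get_state(); print({k:np.round(v,3).tolist() for k,v in s.items()}, arm.hold_point_z)
E
```

```text
top 376.12150359829724 [ 0.34863285 -0.01110775  1.08177605] [[0.02, -1.0, -0.01], [-1.0, -0.02, -0.1], [0.1, 0.01, -1.0]]
side 499.4100714535526 [-0.31363524  0.42928275  1.61719177] [[-0.47, -0.88, 0.0], [-0.77, 0.41, -0.5], [0.44, -0.24, -0.87]]
{'clock': 0.1, 'joint_pos': [-1.25, 0.314, 0.045, 1.304, 0.0, 1.431], 'qd': [0.0, -0.004, 0.004, 0.0, 0.001, 0.001], 'effort': [0.002, -48.173, 29.924, 0.013, -0.0, -0.0], 'position': [0.256, -0.515, 0.404], 'eef_rot': [-0.001, 0.974, 0.228, -0.0], 'force': [-0.048, -0.324, -0.17], 'ft_torque': [0.005, 0.01, 0.023], 'finger_force': 0.0, 'width': 0.085} 0.1547
```

View pics/top0.png

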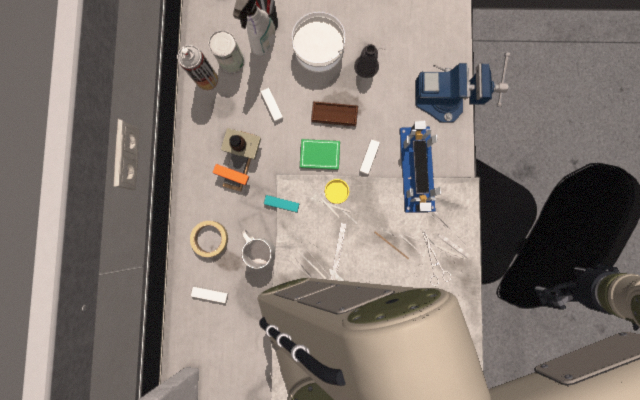

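View pics/side0.png

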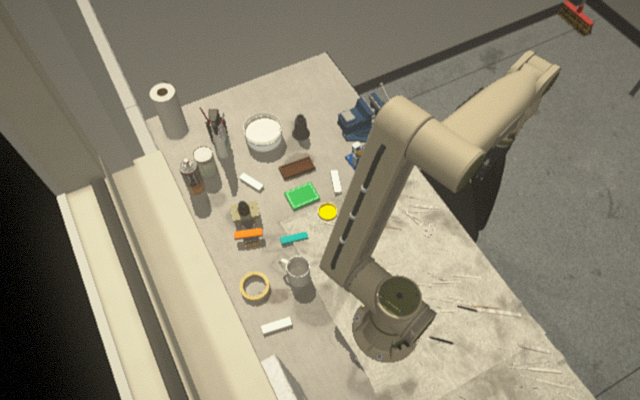

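The top view shows the pile at about (237,160), with bottle, tin and orange slip on the oilstone. The coaster is at (337,191), the board at (320,154), the brown rest at (335,114) and the holder at (418,168). Next I'll measure them.

```bash
cat >> h.py <<'E'
def rect(W,m,zr):
    m=m&(W[...,2]>zr[0])&(W[...,2]<zr[1])
    n,l,st,c=cv2.connectedComponentsWithStats(m.astype(np.uint8))
    k=1+np.argmax(st[1:,4]); P=W[l==k]
    (c,s,a)=cv2.minAreaRect((P[:,:2]*1000).astype(np.float32))
    B=cv2.boxPoints((c,s,a)); e=max([B[1]-B[0],B[2]-B[1]],key=np.linalg.norm)
    return np.round(c,1),np.round(sorted(s),1),'yaw(long axis) %.1f'%np.degrees(np.arctan2(e[1],e[0])),'z med %.1f'%(np.median(P[:,2])*1000),len(P)
def box(u0,u1,v0,v1):
    m=np.zeros((400,640),bool); m[v0:v1,u0:u1]=1; return m
E
python3 - <<'E'
from h import *
im=dict(np.load('top0.npz')); W=cloud(im); hsv=cv2.cvtColor(im['color'],cv2.COLOR_RGB2HSV); H,S,V=[hsv[...,i].astype(int) for i in range(3)]
R=lambda n,m,zr:print(n,*rect(W,m,zr))
print('table z',np.nanmedian(W[220:260,300:330,2]))
R('coaster',(S>150)&(H>22)&(H<35)&box(310,360,170,210),(.005,.04))
R('mat',(S>120)&(H>45)&(H<80)&box(290,350,130,175),(.004,.03))
R('rest',(S>60)&(V<140)&box(300,370,95,135),(.004,.05))
R('slip',(S>150)&(H>3)&(H<18)&box(200,260,155,195),(.02,.08))
R('tin',box(215,265,125,175),(.040,.06))
R('bottle',box(215,265,120,175),(.085,.14))
R('stone',box(215,265,125,200),(.022,.037))
R('holder',(S>120)&(H>95)&(H<125)&box(390,445,115,220),(.003,.03))
R('platform',box(390,445,115,220),(.04,.056))
R('guides',box(390,445,115,220),(.06,.1))
R('turq',(S>120)&(H>80)&(H<98)&box(260,305,190,215),(.004,.05))
cr=lambda a,b,c,d:cv2.resize(im['color'][c:d,a:b,::-1],None,fx=4,fy=4,interpolation=2)
cv2.imwrite('pics/crop1.png',np.hstack([cr(195,285,110,215),cr(380,470,110,215)]))
# clearance: tall things
for (u0,u1,v0,v1) in [(180,220,40,95),(205,245,30,75),(185,230,215,260),(235,275,235,270),(415,510,50,125),(290,350,10,75),(355,380,40,80)]:
    P=W[v0:v1,u0:u1].reshape(-1,3); P=P[P[:,2]>.02]; print(np.percentile(P,[2,98],axis=0).round(3).tolist())
E
```

```text
table z 0.0020368376446627946
coaster [469.6 -41.4] [64.  65.4] yaw(long axis) -89.2 z med 12.3 421
mat [578.9   8.1] [64.3 91.8] yaw(long axis) 88.3 z med 12.1 678
rest [698.1 -31.5] [ 62.9 134.1] yaw(long axis) 87.6 z med 12.5 944
slip [509.7 256.5] [29.5 97.5] yaw(long axis) 70.6 z med 44.9 344
tin [596.2 231.6] [67.5 98.4] yaw(long axis) 75.7 z med 49.6 597
bottle [591.7 234.2] [27.3 28.3] yaw(long axis) -61.1 z med 102.5 112
stone [543.3 243.1] [46.7 46.8] yaw(long axis) 75.4 z med 28.2 263
holder [ 537.7 -249.9] [ 40.5 243.5] yaw(long axis) 3.5 z med 10.4 725
platform [ 552.8 -271.9] [ 37.3 178.5] yaw(long axis) 2.8 z med 50.2 752
guides [ 651.6 -265.9] [22.4 29.9] yaw(long axis) -87.0 z med 68.5 90
turq [431.6 115.7] [25.5 95.5] yaw(long axis) 77.2 z med 16.0 294
[[0.765, 0.288, 0.025], [0.862, 0.369, 0.185]]
[[0.786, 0.242, 0.024], [0.89, 0.318, 0.112]]
[[0.28, 0.271, 0.021], [0.375, 0.366, 0.028]]
[[0.258, 0.13, 0.022], [0.339, 0.205, 0.095]]
[[0.703, -0.48, 0.029], [0.819, -0.254, 0.149]]
[[0.824, -0.05, 0.028], [0.969, 0.087, 0.075]]
[[0.823, -0.147, 0.023], [0.86, -0.101, 0.107]]
```

View pics/crop1.png

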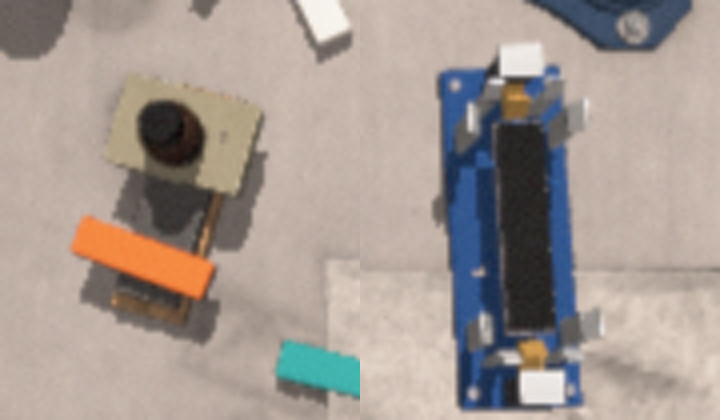

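Crop: the bottle and tin lie over the stone's far end, the slip crosses the near end, and the holder is empty with its long axis close to world x. The sizes agree with the list, so I'm moving above the bottle.

servo_tool([
  [0,0,0.05,20,44,0,85],
  [0,0,0.05,20,44,0,85],
  [0,0,0.05,20,44,0,85],
  [0,0,0.05,20,44,0,85],
  [0,0,0.05,20,44,0,85],
])

```text
clock: 0.6
position: [0.3559, -0.2932, 0.4044]
eef_rot: [-0.0, 0.937, 0.349, 0.0]
force: [1.5, 0.1, -0.6]
width: 0.0851
finger_force: 0.0
```

servo_tool([
  [0,0,0.05,20,44,0,85],
  [0,0,0.05,20,44,0,85],
  [0,0,0.05,20,44,0,85],
  [0,0,0.05,20,44,0,85],
  [0,0,0.05,20,44,0,85],
])

```text
clock: 1.1
position: [0.4559, -0.0731, 0.4046]
eef_rot: [0.0, 0.886, 0.463, -0.0]
force: [0.6, -0.5, 0.3]
width: 0.0848
finger_force: 0.0
```

servo_tool([
  [0,0,0.05,20,44,0,85],
  [0,0,0.05,20,44,0,85],
  [0,0,0.05,20,44,0,85],
  [0,0,0.05,20,44,0,85],
  [0,0,0.05,20,44,0,85],
])

```text
clock: 1.6
position: [0.556, 0.1471, 0.4043]
eef_rot: [-0.0, 0.822, 0.57, -0.0]
force: [0.6, -1.1, -0.7]
width: 0.0847
finger_force: 0.0
```

servo_tool([
  [0,0,0.05,18,44,0,85],
  [0,0,0.05,18,44,0,85],
  [0,0,0.01,0,0,0,85],
  [0,0,0,0,0,0,85],
])

```text
clock: 2.0
position: [0.5916, 0.2341, 0.4033]
eef_rot: [-0.0, 0.789, 0.614, -0.001]
force: [0.3, -0.6, 0.5]
width: 0.0848
finger_force: 0.0
```

```bash
cat >> h.py <<'E'
from scipy.spatial.transform import Rotation as Ro
def st():
    s=arm.get_state(); q=s['eef_rot']; M=Ro.from_quat([q[1],q[2],q[3],q[0]]).as_matrix()
    print('t %.1f'%s['clock'],'pos',np.round(np.array(s['position'])*1000,1),'yawx %.1f'%np.degrees(np.arctan2(M[1,0],M[0,0])),'tilt',np.round(M[:,2],3),'w %.1f'%(s['width']*1000),'F',np.round(s['force'],1),'ff',round(float(s['finger_force']),1),'j',np.round(s['joint_pos'],2))
    return s
E
python3 - <<'E'
from h import *
st()
im=grab('wrist','w1.png'); W=cloud(im)
P=W[(W[...,2]>.095)&(W[...,2]<.11)]; print(P.shape,np.median(P,0),P.min(0),P.max(0))
im=dict(np.load('top0.npz')); W=cloud(im)
print(*rect(W,box(285,355,125,180),(.006,.03)))
print(*rect(W,box(285,355,95,130),(.006,.03)))
print(*rect(W,box(315,365,172,210),(.006,.03)))
E
```

```text
t 2.0 pos [591.6 234.1 403.3] yawx 75.8 tilt [-0.002 -0.001 -1.   ] w 84.8 F [ 0.3 -0.6  0.5] ff 0.0 j [ 0.25  0.44  0.22  1.36 -0.    2.07]
(5677, 3) [0.83375949 0.27820627 0.10620987] [0.2817866  0.20222999 0.0950182 ] [0.85735689 0.34107768 0.10999389]
[577.5   9.2] [ 84.7 113.9] yaw(long axis) 87.6 z med 11.9 1113
[698.3 -28.3] [ 60.2 127.9] yaw(long axis) 85.6 z med 12.5 885
[467.5 -28.8] [98.1 99. ] yaw(long axis) 0.9 z med 12.3 665
```

View pics/w1.png

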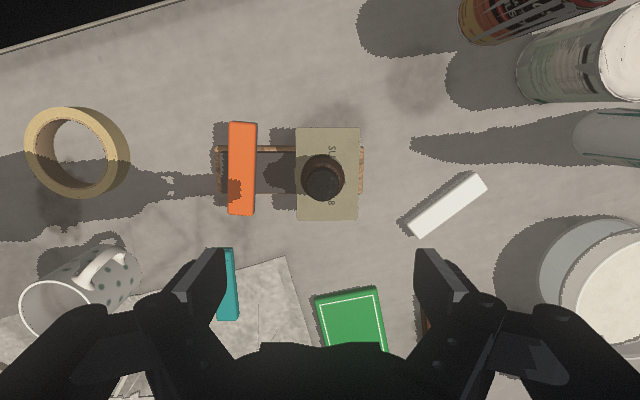

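The wrist view shows the bottle cap at (323,178), tin (328,173), slip (241,168), and the stone block beneath them. I'll measure the same things from this view to compare.

```bash
python3 - <<'E'
from h import *
im=grab('wrist'); W=cloud(im); np.savez('w1.npz',**im)
R=lambda n,m,zr:print(n,*rect(W,m,zr))
R('cap',box(290,370,140,230),(.09,.115))
R('tin',box(290,370,110,230),(.043,.06))
R('slip',box(215,265,110,225),(.04,.06))
R('block',box(200,380,110,230),(.008,.023))
R('dark',box(200,380,110,230),(.023,.036))
E
```

```text
cap [593.9 236.3] [28.9 29.1] yaw(long axis) 15.5 z med 103.3 905
tin [598.  231.6] [68.  99.1] yaw(long axis) 75.8 z med 49.7 4356
slip [511.1 258.5] [28.7 99.8] yaw(long axis) 70.7 z med 45.0 2504
block [481.2 260.5] [16.5 55.7] yaw(long axis) 71.4 z med 13.7 253
dark [545.8 254.3] [44.8 65.8] yaw(long axis) 74.1 z med 28.1 1642
```

servo_tool([
  [0,0,0,1,1,-45,85],
  [0,0,0,0,0,-45,85],
  [0,0,0,0,0,-40,85],
  [0,0,0,0,0,-25,85],
  [0,0,0,0,0,-15,85],
], grip_force=25)

```text
clock: 2.6
position: [0.5913, 0.2318, 0.2324]
eef_rot: [-0.001, 0.791, 0.612, -0.002]
force: [-0.2, -0.1, -0.1]
width: 0.0847
finger_force: 0.0
```

servo_tool([
  [0,0,0,0,0,0,60],
  [0,0,0,0,0,0,38],
  [0,0,0,0,0,0,30],
  [0,0,0,0,0,0,30],
  [0,0,0,0,0,0,30],
], grip_force=25)

```text
clock: 3.1
position: [0.5934, 0.2338, 0.2369]
eef_rot: [0.001, 0.79, 0.613, 0.001]
force: [-1.7, -1.4, 7.1]
width: 0.0403
finger_force: 25.9
```

servo_tool([
  [0,0,0,0,0,0,30],
  [0,0,0,0,0,0,30],
  [0,0,0,0,0,0,30],
  [0,0,0,0,0,0,30],
], grip_force=25)

```text
clock: 3.5
position: [0.5934, 0.2338, 0.2368]
eef_rot: [0.001, 0.79, 0.613, 0.001]
force: [-0.7, -2.4, 7.1]
width: 0.0401
finger_force: 25.9
```

servo_tool([
  [0,0,0,0,0,4,30],
  [0,0,0,0,0,10,30],
  [0,0,0,0,0,20,30],
  [0,0,0,0,0,30,30],
  [0,0,0,0,0,0,30],
])

```text
clock: 4.0
position: [0.5941, 0.2345, 0.3037]
eef_rot: [0.001, 0.79, 0.614, 0.004]
force: [0.6, 0.6, -0.6]
width: 0.0397
finger_force: 25.5
```

```bash
python3 - <<'E'
from h import *
st()
im=grab('wrist','w2.png'); im=grab('top','t2.png')
W=cloud(im);print(*rect(W,box(205,275,110,175),(.12,.2)))
print(*rect(W,box(205,275,110,175),(.04,.06)))
E
```

```text
t 4.0 pos [594.1 234.5 303.7] yawx 75.7 tilt [ 0.007  0.002 -1.   ] w 39.7 F [ 0.6  0.6 -0.6] ff 25.5 j [0.25 0.48 0.04 1.13 0.   2.07]
[591.8 226.5] [ 24.6 109.4] yaw(long axis) -19.1 z med 164.8 291
[593.8 221.3] [68.  77.6] yaw(long axis) 75.4 z med 49.8 507
```

View pics/w2.png

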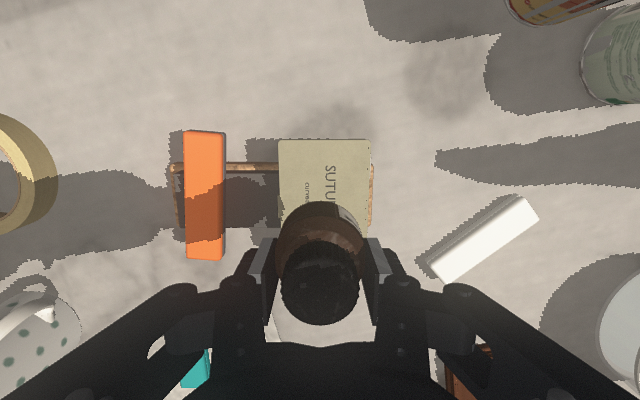

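The bottle is held upright between the pads and clear of the tin. I'm carrying it to the coaster.

servo_tool([
  [0,0,0,-8,-18,0,30],
  [0,0,0,-16,-35,0,30],
  [0,0,0,-16,-35,0,30],
  [0,0,0,-16,-35,0,30],
  [0,0,0,-16,-35,0,30],
])

```text
clock: 4.6
position: [0.5192, 0.0749, 0.2972]
eef_rot: [-0.001, 0.79, 0.614, -0.001]
force: [-0.3, -0.6, -0.2]
width: 0.0399
finger_force: 25.5
```

servo_tool([
  [0,0,0,-16,-35,0,30],
  [0,0,0,-16,-35,0,30],
  [0,0,0,-12,-28,-10,30],
  [0,0,0,-8,-20,-20,30],
  [0,0,0,0,0,-20,30],
])

```text
clock: 5.1
position: [0.4673, -0.0439, 0.2474]
eef_rot: [-0.0, 0.791, 0.612, -0.001]
force: [0.3, 0.3, -2.1]
width: 0.0399
finger_force: 25.5
```

servo_tool([
  [0,0,0,0,0,-10,30],
  [0,0,0,0,0,0,30],
])

```text
clock: 5.3
position: [0.4675, -0.0417, 0.2367]
eef_rot: [-0.002, 0.79, 0.613, -0.001]
force: [-0.2, -0.1, -1.5]
width: 0.0398
finger_force: 25.5
```

```bash
python3 - <<'E'
from h import *
st()
E
```

```text
t 5.3 pos [467.5 -41.7 236.7] yawx 75.7 tilt [-0.004  0.001 -1.   ] w 39.8 F [-0.2 -0.1 -1.5] ff 25.5 j [-0.26  0.24 -0.5   0.84  0.    1.56]
```

servo_tool([
  [0,0,0,2,0,-15,30],
  [0,0,0,0,0,-12,30],
  [0,0,0,0,0,-5,30],
  [0,0,0,0,0,0,30],
])

```text
clock: 5.7
position: [0.4706, -0.0415, 0.2065]
eef_rot: [-0.0, 0.789, 0.614, -0.0]
force: [0.2, -0.4, -0.9]
width: 0.0398
finger_force: 25.5
```

servo_tool([
  [0,0,0,0,0,-2,30],
  [0,0,0,0,0,0,30],
])

```text
clock: 5.9
position: [0.471, -0.042, 0.2052]
eef_rot: [0.0, 0.79, 0.614, 0.0]
force: [-0.2, -0.1, -1.2]
width: 0.0399
finger_force: 25.5
```

servo_tool([
  [0,0,0,0,0,-2,30],
  [0,0,0,0,0,0,30],
])

```text
clock: 6.1
position: [0.4707, -0.0421, 0.2028]
eef_rot: [0.0, 0.79, 0.613, 0.0]
force: [-0.1, 1.1, -0.0]
width: 0.0399
finger_force: 25.5
```

servo_tool([
  [0,0,0,0,0,-2,30],
  [0,0,0,0,0,0,30],
])

```text
clock: 6.3
position: [0.4706, -0.0421, 0.2006]
eef_rot: [-0.0, 0.79, 0.613, -0.0]
force: [0.6, -0.1, -1.3]
width: 0.0398
finger_force: 25.5
```

servo_tool([
  [0,0,0,0,0,-1,30],
  [0,0,0,0,0,0,30],
])

```text
clock: 6.5
position: [0.4706, -0.0421, 0.1996]
eef_rot: [-0.0, 0.79, 0.613, -0.0]
force: [-0.8, -0.2, -0.3]
width: 0.0398
finger_force: 25.5
```

servo_tool([
  [0,0,0,0,0,-1,30],
  [0,0,0,0,0,0,30],
])

```text
clock: 6.7
position: [0.4707, -0.0421, 0.1987]
eef_rot: [0.0, 0.79, 0.613, 0.0]
force: [0.3, 0.5, -0.7]
width: 0.0401
finger_force: 25.5
```

servo_tool([
  [0,0,0,0,0,-1,30],
  [0,0,0,0,0,0,30],
])

```text
clock: 6.9
position: [0.4707, -0.0421, 0.1986]
eef_rot: [0.0, 0.79, 0.613, 0.0]
force: [-2.7, -0.7, 8.1]
width: 0.0399
finger_force: 26.2
```

Contact. I'll release, retreat and go above the tin.

servo_tool([
  [0,0,0,0,0,0,50],
  [0,0,0,0,0,0,75],
  [0,0,0,0,0,0,85],
  [0,0,0,0,0,0,85],
  [0,0,0,0,0,20,85],
])

```text
clock: 7.4
position: [0.4694, -0.0417, 0.2158]
eef_rot: [-0.002, 0.79, 0.613, -0.002]
force: [0.0, 0.1, 1.0]
width: 0.085
finger_force: 0.0
```

servo_tool([
  [0,0,0,0,0,45,85],
  [0,0,0,0,0,45,85],
  [0,0,0,17,36,0,85],
  [0,0,0,17,36,0,85],
  [0,0,0,17,36,0,85],
])

```text
clock: 7.9
position: [0.5223, 0.0669, 0.3084]
eef_rot: [0.001, 0.79, 0.613, 0.001]
force: [0.1, -0.4, -0.5]
width: 0.0852
finger_force: 0.0
```

servo_tool([
  [0,0,0,17,36,0,85],
  [0,0,0,17,36,0,85],
  [0,0,0,17,36,0,85],
  [0,0,0,16,36,0,85],
  [0,0,0,8,21,0,85],
])

```text
clock: 8.4
position: [0.5975, 0.2336, 0.3072]
eef_rot: [-0.0, 0.789, 0.614, 0.0]
force: [1.4, -0.3, -0.6]
width: 0.0852
finger_force: 0.0
```

servo_tool([
  [0,0,0,0,0,0,85],
  [0,0,0,0,0,0,85],
])

```text
clock: 8.6
position: [0.5964, 0.2313, 0.307]
eef_rot: [-0.0, 0.789, 0.614, -0.001]
force: [-1.2, 0.2, 0.1]
width: 0.0847
finger_force: 0.0
```

```bash
python3 - <<'E'
from h import *
st()
im=grab('top','t3.png'); W=cloud(im)
print('cap',*rect(W,box(315,365,165,215),(.05,.08)))
im=grab('wrist'); W=cloud(im)
for lo in [(.043,.06)]:
    print('tin',*rect(W,box(250,420,60,330),lo))
E
```

```text
t 8.6 pos [596.4 231.3 307. ] yawx 75.7 tilt [-0.001 -0.001 -1.   ] w 84.7 F [-1.2  0.2  0.1] ff 0.0 j [ 0.24  0.48  0.05  1.15 -0.    2.06]
cap [467.9 -40.5] [26.4 28.4] yaw(long axis) 43.2 z med 65.1 93
tin [598.2 232.1] [68.  98.5] yaw(long axis) 75.8 z med 49.7 11218
```

servo_tool([
  [0,0,0,1,1,-40,85],
  [0,0,0,0,0,-36,85],
  [0,0,0,0,0,-20,85],
  [0,0,0,0,0,-10,85],
  [0,0,0,0,0,0,85],
])

```text
clock: 9.2
position: [0.597, 0.2308, 0.2006]
eef_rot: [-0.0, 0.79, 0.613, -0.001]
force: [0.4, -0.4, 0.3]
width: 0.085
finger_force: 0.0
```

servo_tool([
  [0,0,0,0,0,0,72],
  [0,0,0,0,0,0,60],
  [0,0,0,0,0,0,55],
  [0,0,0,0,0,0,55],
  [0,0,0,0,0,0,55],
], grip_force=30)

```text
clock: 9.7
position: [0.5984, 0.2319, 0.2039]
eef_rot: [0.001, 0.79, 0.613, 0.001]
force: [-0.9, -2.1, 6.2]
width: 0.064
finger_force: 32.8
```

servo_tool([
  [0,0,0,0,0,3,55],
  [0,0,0,0,0,10,55],
  [0,0,0,0,0,20,55],
  [0,0,0,0,0,30,55],
  [0,0,0,0,0,0,55],
])

```text
clock: 10.2
position: [0.5993, 0.2325, 0.2697]
eef_rot: [0.002, 0.79, 0.614, 0.004]
force: [0.1, 0.6, -1.2]
width: 0.0639
finger_force: 33.4
```

servo_tool([
  [0,0,0,0,0,0,55],
])

```text
clock: 10.3
position: [0.598, 0.2321, 0.2658]
eef_rot: [0.0, 0.79, 0.613, 0.001]
force: [-0.7, 0.5, -1.8]
width: 0.0636
finger_force: 33.4
```

```bash
python3 - <<'E'
from h import *
st()
im=grab('wrist','w4.png'); W=cloud(im)
print(*rect(W,box(150,300,50,330),(.04,.055)))
print('tin',*rect(W,box(200,440,150,370),(.08,.12)))
E
```

```text
t 10.3 pos [598.  232.1 265.8] yawx 75.7 tilt [ 0.002  0.001 -1.   ] w 63.6 F [-0.7  0.5 -1.8] ff 33.4 j [ 0.25  0.51 -0.01  1.05 -0.    2.07]
[511.8 258.6] [28.  99.6] yaw(long axis) 70.7 z med 45.0 6778
tin [599.5 235.8] [91.5 92.3] yaw(long axis) 75.1 z med 111.5 30277
```

View pics/w4.png

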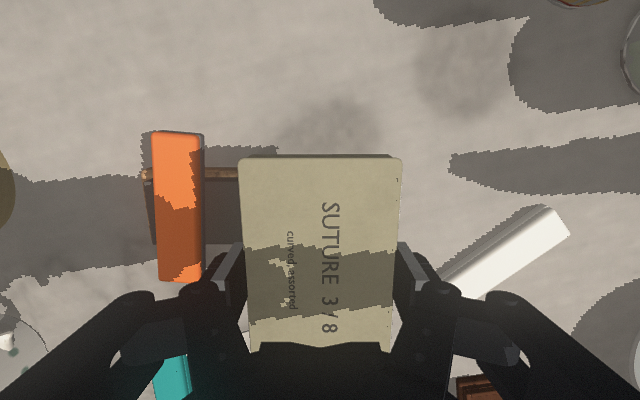

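The tin is held level between the pads and the slip hasn't moved. On to the green board.

servo_tool([
  [0,0,0.03,-1,-20,0,55],
  [0,0,0.04,-3,-40,0,55],
  [0,0,0.04,-4,-40,0,55],
  [0,0,0.04,-4,-40,0,55],
  [0,0,0.04,-3,-40,0,55],
])

```text
clock: 10.85
position: [0.5815, 0.0507, 0.2631]
eef_rot: [-0.001, 0.727, 0.686, -0.001]
force: [0.8, -0.3, -0.7]
width: 0.0639
finger_force: 33.4
```

servo_tool([
  [0,0,0.025,-2,-30,-10,55],
  [0,0,0,-1,-12,-20,55],
  [0,0,0,0,0,-20,55],
  [0,0,0,0,0,0,55],
  [0,0,0,0,0,0,55],
])

```text
clock: 11.35
position: [0.579, 0.0101, 0.2137]
eef_rot: [-0.001, 0.719, 0.695, -0.001]
force: [-0.4, 0.4, -0.9]
width: 0.0638
finger_force: 33.7
```

```bash
python3 - <<'E'
from h import *
st()
im=grab('top','t5.png'); W=cloud(im)
print('tin',*rect(W,box(270,370,105,205),(.045,.07)))
c=im['color'][90:230,250:400,::-1]; a=cv2.resize(c,None,fx=3.5,fy=3.5)
im=grab('wrist'); b=cv2.resize(im['color'][200:,100:540,::-1],None,fx=.6,fy=.6)
o=np.zeros((490,790,3),np.uint8);o[:,:525]=a[:490,:525];o[:b.shape[0],525:525+264]=b[:,:264]
cv2.imwrite('pics/c5.png',o)
E
```

```text
t 11.3 pos [579.   10.1 213.7] yawx 88.0 tilt [-0.003  0.    -1.   ] w 63.8 F [-0.4  0.4 -0.9] ff 33.7 j [-0.12  0.45 -0.25  0.88  0.    1.48]
tin [469.  -53.4] [ 5.6 21.8] yaw(long axis) -11.5 z med 63.8 15
```

View pics/c5.png

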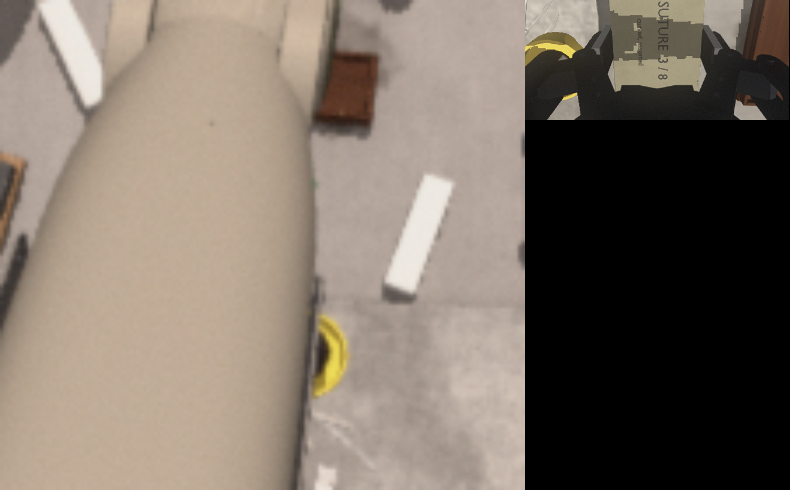

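The arm hides the tin from the top camera. The bottle stands in the coaster. I'll check the board's far edge against the tin's in the wrist view.

```bash
python3 - <<'E'
from h import *
im=grab('wrist'); W=cloud(im); hsv=cv2.cvtColor(im['color'],cv2.COLOR_RGB2HSV)
g=(hsv[...,1]>120)&(hsv[...,0]>45)&(hsv[...,0]<80)
P=W[g]; print(len(P)); print(np.nanpercentile(P,[1,50,99],axis=0).round(4)*1000 if len(P) else '')
m=(W[...,2]>.05)&(W[...,2]<.07)&box(220,420,80,400); P=W[m]; print(len(P),np.percentile(P,[1,50,99],axis=0).round(4)*1000)
E
```

```text
69
[[543.1  52.6   9.9]
 [603.   59.1  12. ]
 [622.8  64.7  13.1]]
29712 [[546.9 -26.4  58.8]
 [580.4  21.1  60.9]
 [613.9  59.1  67.1]]
```

servo_tool([
  [0,0,0,1,-1,-12,55],
  [0,0,0,0,0,-8,55],
  [0,0,0,0,0,-3,55],
  [0,0,0,0,0,0,55],
])

```text
clock: 11.9
position: [0.5802, 0.0091, 0.1907]
eef_rot: [-0.001, 0.719, 0.695, -0.001]
force: [-1.0, 0.2, -0.8]
width: 0.0636
finger_force: 33.7
```

servo_tool([
  [0,0,0,0,0,-1.5,55],
  [0,0,0,0,0,0,55],
])

```text
clock: 12.1
position: [0.5807, 0.0089, 0.1902]
eef_rot: [0.0, 0.719, 0.695, 0.0]
force: [-0.3, -0.1, -0.9]
width: 0.064
finger_force: 33.7
```

servo_tool([
  [0,0,0,0,0,-1.5,55],
  [0,0,0,0,0,0,55],
])

```text
clock: 12.3
position: [0.5807, 0.0089, 0.1887]
eef_rot: [0.0, 0.719, 0.695, 0.0]
force: [-0.6, -0.4, -1.6]
width: 0.0638
finger_force: 33.7
```

servo_tool([
  [0,0,0,0,0,-1.5,55],
  [0,0,0,0,0,0,55],
])

```text
clock: 12.5
position: [0.5806, 0.0089, 0.1871]
eef_rot: [-0.0, 0.719, 0.695, -0.0]
force: [-0.5, -0.6, -1.6]
width: 0.0639
finger_force: 33.7
```

servo_tool([
  [0,0,0,0,0,-1,55],
  [0,0,0,0,0,0,55],
])

```text
clock: 12.7
position: [0.5807, 0.0089, 0.1867]
eef_rot: [0.0, 0.719, 0.695, 0.0]
force: [-1.9, -0.7, 3.6]
width: 0.0639
finger_force: 33.9
```

servo_tool([
  [0,0,0,0,0,-1,55],
  [0,0,0,0,0,0,55],
])

```text
clock: 12.9
position: [0.5806, 0.009, 0.1866]
eef_rot: [0.0, 0.719, 0.695, 0.0]
force: [-4.2, 0.4, 10.2]
width: 0.0638
finger_force: 34.3
```

servo_tool([
  [0,0,0,0,0,0,72],
  [0,0,0,0,0,0,85],
  [0,0,0,0,0,0,85],
  [0,0,0,0,0,10,85],
  [0,0,0,0,0,40,85],
])

```text
clock: 13.4
position: [0.5786, 0.0092, 0.232]
eef_rot: [-0.003, 0.719, 0.695, -0.003]
force: [0.7, 0.4, -0.4]
width: 0.085
finger_force: 0.0
```

servo_tool([
  [0,0,0,0,0,40,85],
  [0,0,-0.05,-11,40,20,85],
  [0,0,-0.05,-11,40,0,85],
  [0,0,-0.05,-11,40,0,85],
  [0,0,-0.05,-11,40,0,85],
])

```text
clock: 13.9
position: [0.5362, 0.1702, 0.2963]
eef_rot: [0.0, 0.786, 0.618, 0.001]
force: [-0.4, -0.4, 0.2]
width: 0.0848
finger_force: 0.0
```

servo_tool([
  [0,0,-0.05,-11,40,0,85],
  [0,0,-0.05,-11,40,0,85],
  [0,0,0,-4,9,0,85],
  [0,0,0,0,0,0,85],
  [0,0,0,0,0,0,85],
])

```text
clock: 14.4
position: [0.5108, 0.2575, 0.2955]
eef_rot: [0.0, 0.815, 0.579, 0.0]
force: [0.6, -0.5, 0.8]
width: 0.0852
finger_force: 0.0
```

```bash
python3 - <<'E'
from h import *
st()
im=grab('top','t6.png'); W=cloud(im)
print('tin',*rect(W,box(280,365,120,190),(.027,.045)))
print('mat',*rect(W,box(285,355,125,180),(.005,.045)))
im=grab('wrist'); W=cloud(im)
print('slip',*rect(W,box(200,440,60,330),(.039,.055)))
P=W[(W[...,2]>.022)&(W[...,2]<.035)&box(150,560,20,330)];print(len(P))
E
```

```text
t 14.4 pos [510.8 257.5 295.5] yawx 70.8 tilt [ 0. -0. -1.] w 85.2 F [ 0.6 -0.5  0.8] ff 0.0 j [ 0.33  0.36 -0.16  1.05 -0.    2.23]
tin [578.1   8.5] [67.8 98.2] yaw(long axis) 88.2 z med 32.7 791
mat [577.5   9.3] [ 84.7 113.8] yaw(long axis) 87.8 z med 31.8 1121
slip [511.2 258.6] [28.1 99.3] yaw(long axis) 70.7 z med 45.0 5029
9005
```

The tin is centred on the board within 1 mm. Now the slip.

servo_tool([
  [0,0,0,0,1,-30,50],
  [0,0,0,0,0,-30,50],
  [0,0,0,0,0,-18,50],
  [0,0,0,0,0,-10,50],
  [0,0,0,0,0,0,50],
])

```text
clock: 15.0
position: [0.5105, 0.2577, 0.2059]
eef_rot: [-0.0, 0.816, 0.579, -0.001]
force: [0.0, -1.3, 0.6]
width: 0.0498
finger_force: 0.0
```

servo_tool([
  [0,0,0,0,0,0,35],
  [0,0,0,0,0,0,22],
  [0,0,0,0,0,0,20],
  [0,0,0,0,0,0,20],
  [0,0,0,0,0,0,20],
], grip_force=30)

```text
clock: 15.5
position: [0.5114, 0.2591, 0.2086]
eef_rot: [0.001, 0.815, 0.579, 0.001]
force: [1.4, -1.8, 6.6]
width: 0.027
finger_force: 30.9
```

servo_tool([
  [0,0,0,0,0,3,20],
  [0,0,0,0,0,10,20],
  [0,0,0,0,0,20,20],
  [0,0,0,0,0,20,20],
  [0,0,0,0,0,0,20],
])

```text
clock: 16.0
position: [0.5117, 0.2595, 0.2633]
eef_rot: [0.001, 0.815, 0.579, 0.002]
force: [0.3, 0.2, -1.0]
width: 0.0271
finger_force: 30.1
```

servo_tool([
  [0,0,0,0,0,0,20],
])

```text
clock: 16.1
position: [0.5107, 0.259, 0.2604]
eef_rot: [0.0, 0.815, 0.579, 0.0]
force: [-0.5, -1.2, -1.6]
width: 0.0267
finger_force: 30.1
```

```bash
python3 - <<'E'
from h import *
st()
im=grab('wrist','w7.png'); W=cloud(im)
hsv=cv2.cvtColor(im['color'],cv2.COLOR_RGB2HSV)
o=(hsv[...,1]>120)&(hsv[...,0]<18)&(hsv[...,0]>3)
print('slip',*rect(W,o,(.085,.115)))
print('stone',*rect(W,box(200,560,20,330),(.022,.035)))
E
```

```text
t 16.1 pos [510.7 259.  260.4] yawx 70.8 tilt [ 0.001  0.    -1.   ] w 26.7 F [-0.5 -1.2 -1.6] ff 30.1 j [ 0.33  0.39 -0.21  0.97  0.    2.23]
slip [511.6 260. ] [29.7 97.5] yaw(long axis) 71.0 z med 96.8 11918
stone [578.7 235.1] [ 46.8 104.3] yaw(long axis) -14.2 z med 28.3 9998
```

View pics/w7.png

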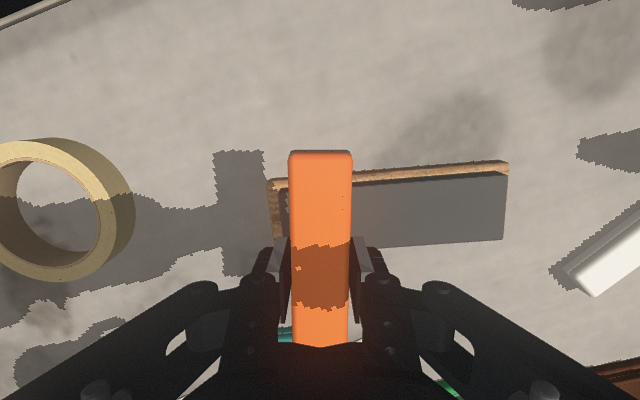

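The slip is held level and the stone now lies clear with its dark side up. Taking the slip to the rest.

servo_tool([
  [0,0,0.03,12,-18,10,20],
  [0,0,0.04,23,-36,10,20],
  [0,0,0.04,24,-36,0,20],
  [0,0,0.04,24,-36,0,20],
  [0,0,0.04,24,-36,0,20],
])

```text
clock: 16.65
position: [0.6179, 0.0956, 0.2787]
eef_rot: [-0.001, 0.756, 0.655, -0.001]
force: [1.4, 0.2, -0.8]
width: 0.0272
finger_force: 30.1
```

servo_tool([
  [0,0,0.04,24,-36,0,20],
  [0,0,0.04,24,-36,0,20],
  [0,0,0.023,22,-36,0,20],
  [0,0,0,12,-20,0,20],
  [0,0,0,0,0,0,20],
])

```text
clock: 17.15
position: [0.7007, -0.0347, 0.2777]
eef_rot: [-0.0, 0.723, 0.69, -0.001]
force: [-0.4, 0.3, -1.5]
width: 0.0269
finger_force: 30.1
```

servo_tool([
  [0,0,0,0,0,-20,20],
  [0,0,0,0,0,-20,20],
  [0,0,0,0,0,-15,20],
  [0,0,0,0,0,0,20],
])

```text
clock: 17.55
position: [0.6976, -0.0299, 0.221]
eef_rot: [-0.003, 0.722, 0.692, -0.002]
force: [0.2, 0.2, -0.6]
width: 0.0276
finger_force: 30.1
```

```bash
python3 - <<'E'
from h import *
st()
im=grab('wrist','w8.png'); W=cloud(im)
hsv=cv2.cvtColor(im['color'],cv2.COLOR_RGB2HSV)
o=(hsv[...,1]>120)&(hsv[...,0]<18)&(hsv[...,0]>3)
print('slip',*rect(W,o,(.04,.115)))
P=W[(W[...,2]>.013)&(W[...,2]<.025)&box(120,520,50,330)]; print(len(P),np.percentile(P,[1,50,99],axis=0).round(4)*1000)
E
```

```text
t 17.6 pos [697.6 -29.9 221. ] yawx 87.6 tilt [-0.008  0.001 -1.   ] w 27.6 F [ 0.2  0.2 -0.6] ff 30.1 j [-0.16  0.65  0.12  1.05  0.    1.45]
slip [697.  -28.4] [31.1 97.2] yaw(long axis) 86.4 z med 57.4 12708
4747 [[610.4 -92.4  13. ]
 [677.8  13.4  16.8]
 [733.3  54.5  24.7]]
```

View pics/w8.png

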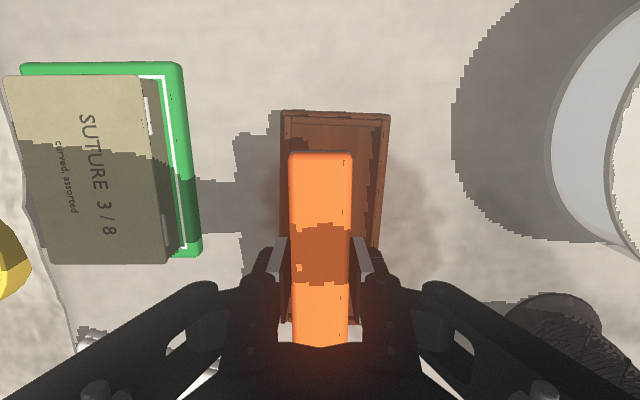

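The slip hangs over the rest; the rest's far rim is at rows 110-120, columns 280-390. I'll check the centring in numbers.

```bash
python3 - <<'E'
from h import *
st()
im=grab('wrist'); W=cloud(im)
hsv=cv2.cvtColor(im['color'],cv2.COLOR_RGB2HSV)
m=box(262,400,90,245)&(W[...,2]>.007)&(W[...,2]<.022)&((hsv[...,1]>90))&((hsv[...,0]<18))
P=W[m]; print(len(P),np.percentile(P,[.5,50,99.5],axis=0).round(4)*1000)
for v in (125,150,180):
    q=W[v][m[v]]; print(v,(np.array([q[:,0].min(),q[:,0].max(),np.median(q[:,1])])*1000).round(1))
s=W[box(280,360,145,240)&(W[...,2]>.045)]; print(np.percentile(s,[.5,99.5],axis=0).round(4)*1000)
E
```

```text
t 17.6 pos [698.3 -30.1 222.8] yawx 87.6 tilt [-0.005  0.001 -1.   ] w 27.1 F [ 0.5 -0.2 -1.1] ff 30.1 j [-0.16  0.65  0.13  1.05  0.    1.45]
7254 [[672.2 -40.6   7.1]
 [716.9  15.9  12.2]
 [736.2  36.4  18.1]]
125 [679.3 737.1  28.4]
150 [675.5 735.6  14.2]
180 [673.8 734.6  -3. ]
[[683.7 -20.2  48.5]
 [712.9  19.9  60.7]]
```

servo_tool([
  [0,0,-0.01,2,0,-12,20],
  [0,0,-0.01,1,0,-10,20],
  [0,0,0,0,0,-5,20],
  [0,0,0,0,0,0,20],
  [0,0,0,0,0,0,20],
])

```text
clock: 18.15
position: [0.7026, -0.0311, 0.1981]
eef_rot: [-0.0, 0.729, 0.685, -0.0]
force: [0.6, -0.0, -0.8]
width: 0.0275
finger_force: 30.1
```

servo_tool([
  [0,0,0,0,0,-1.5,20],
  [0,0,0,0,0,0,20],
])

```text
clock: 18.35
position: [0.7028, -0.0311, 0.197]
eef_rot: [0.0, 0.729, 0.685, 0.0]
force: [0.5, -0.5, -0.9]
width: 0.0268
finger_force: 30.1
```

servo_tool([
  [0,0,0,0,0,-1.5,20],
  [0,0,0,0,0,0,20],
])

```text
clock: 18.55
position: [0.7027, -0.0311, 0.1952]
eef_rot: [0.0, 0.729, 0.685, 0.0]
force: [0.2, 0.7, -1.2]
width: 0.027
finger_force: 30.1
```

servo_tool([
  [0,0,0,0,0,-1,20],
  [0,0,0,0,0,0,20],
])

```text
clock: 18.75
position: [0.7026, -0.031, 0.1941]
eef_rot: [-0.0, 0.729, 0.685, -0.0]
force: [-0.0, -0.4, -1.2]
width: 0.0275
finger_force: 30.1
```

servo_tool([
  [0,0,0,0,0,-1.5,20],
  [0,0,0,0,0,0,20],
])

```text
clock: 18.95
position: [0.7026, -0.031, 0.1925]
eef_rot: [-0.0, 0.729, 0.685, -0.0]
force: [-0.1, -0.4, -0.9]
width: 0.027
finger_force: 30.1
```

servo_tool([
  [0,0,0,0,0,-1,20],
  [0,0,0,0,0,0,20],
])

```text
clock: 19.15
position: [0.7026, -0.031, 0.1916]
eef_rot: [-0.0, 0.729, 0.685, -0.0]
force: [0.6, 0.2, -0.8]
width: 0.0269
finger_force: 30.1
```

servo_tool([
  [0,0,0,0,0,-1,20],
  [0,0,0,0,0,0,20],
])

```text
clock: 19.35
position: [0.7026, -0.031, 0.1914]
eef_rot: [0.0, 0.729, 0.685, 0.0]
force: [-1.6, 1.3, 4.3]
width: 0.027
finger_force: 30.6
```

servo_tool([
  [0,0,0,0,0,0,40],
  [0,0,0,0,0,0,55],
  [0,0,0,0,0,5,60],
  [0,0,0,0,0,40,60],
  [0,0,0,0,0,45,60],
])

```text
clock: 19.85
position: [0.7018, -0.0309, 0.2794]
eef_rot: [-0.002, 0.729, 0.685, -0.002]
force: [1.2, -0.3, 0.4]
width: 0.0597
finger_force: 0.0
```

servo_tool([
  [0,0,0.12,-14,27,20,70],
  [0,0,0.13,-14,27,20,80],
  [0,0,0.13,-14,27,20,85],
  [0,0,0.13,-14,27,0,85],
  [0,0,0.13,-14,27,0,85],
])

```text
clock: 20.35
position: [0.6323, 0.1049, 0.3424]
eef_rot: [0.001, 0.474, 0.881, 0.001]
force: [0.1, -0.2, 1.2]
width: 0.085
finger_force: 0.0
```

servo_tool([
  [0,0,0.12,-14,27,0,85],
  [0,0,0.12,-14,27,0,85],
  [0,0,0.12,-14,27,0,85],
  [0,0,0.12,-14,27,0,85],
  [0,0,0.12,-14,27,0,85],
])

```text
clock: 20.85
position: [0.562, 0.24, 0.3412]
eef_rot: [0.0, 0.193, 0.981, 0.0]
force: [0.5, -0.1, -0.2]
width: 0.0851
finger_force: 0.0
```

servo_tool([
  [0,0,0.12,-6,4,0,85],
  [0,0,0,0,0,0,85],
  [0,0,0,0,0,0,85],
])

```text
clock: 21.15
position: [0.5568, 0.2429, 0.3411]
eef_rot: [0.0, 0.137, 0.991, 0.0]
force: [-0.2, -0.9, -0.3]
width: 0.0846
finger_force: 0.0
```

```bash
python3 - <<'E'
from h import *
st()
im=grab('top','t9.png'); W=cloud(im)
np.savez('t9.npz',**im)
hsv=cv2.cvtColor(im['color'],cv2.COLOR_RGB2HSV)
print('slip',*rect(W,(hsv[...,1]>120)&(hsv[...,0]<18)&(hsv[...,0]>3)&box(290,380,80,150),(.02,.05)))
im=grab('wrist','w9.png'); W=cloud(im)
print('stone',*rect(W,box(100,540,20,330),(.022,.035)))
print('stone+block',*rect(W,box(100,540,20,330),(.009,.035)))
E
```

```text
t 21.1 pos [556.8 242.9 341.1] yawx 164.2 tilt [ 0.001  0.    -1.   ] w 84.6 F [-0.2 -0.9 -0.3] ff 0.0 j [ 0.28  0.4   0.01  1.18 -0.    0.55]
slip [699.6 -31.5] [28.5 98.9] yaw(long axis) 87.0 z med 27.7 339
stone [556.1 240.7] [ 46.  149.8] yaw(long axis) -14.3 z med 28.3 8038
stone+block [556.  240.3] [ 55.3 169.9] yaw(long axis) -14.4 z med 28.0 10024
```

View pics/w9.png

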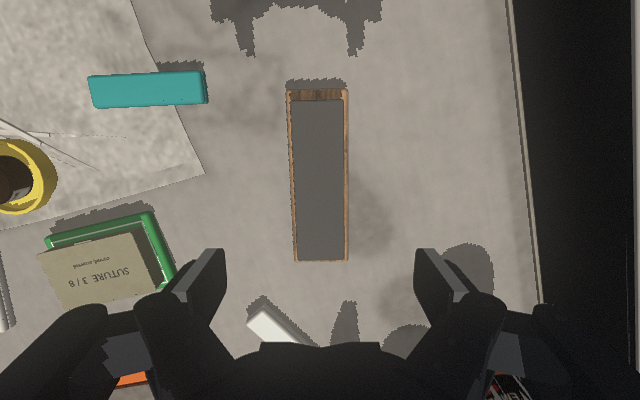

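View pics/t9.png

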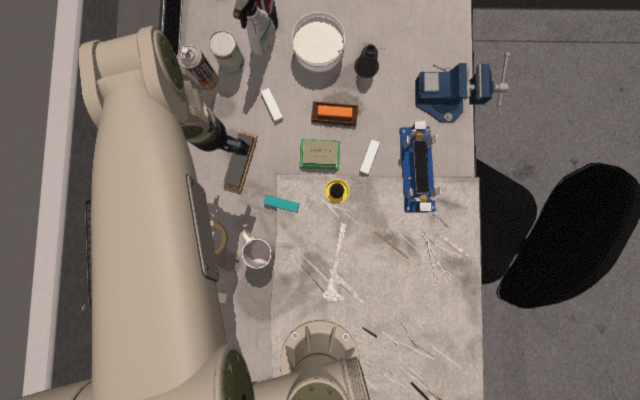

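All three are in place: the bottle at (337,191), the tin at (320,153), the slip at (335,114). The stone is clear at (556,240.5) with its long axis at 165.7°. Grasping the stone.

servo_tool([
  [0,0,0.026,-1,-2,-45,75],
  [0,0,0,0,0,-45,75],
  [0,0,0,0,0,-38,75],
  [0,0,0,0,0,-18,75],
  [0,0,0,0,0,-7,75],
])

```text
clock: 21.75
position: [0.5551, 0.2397, 0.1849]
eef_rot: [-0.002, 0.124, 0.992, -0.001]
force: [-1.9, -0.0, 0.4]
width: 0.075
finger_force: 0.0
```

servo_tool([
  [0,0,0,0,0,0,60],
  [0,0,0,0,0,0,45],
  [0,0,0,0,0,0,36],
  [0,0,0,0,0,0,36],
  [0,0,0,0,0,0,36],
], grip_force=60)

```text
clock: 22.25
position: [0.5566, 0.2411, 0.1896]
eef_rot: [0.002, 0.123, 0.992, 0.001]
force: [0.4, -0.6, 7.2]
width: 0.0443
finger_force: 63.8
```

servo_tool([
  [0,0,0,0,0,3,36],
  [0,0,0,0,0,10,36],
  [0,0,0,0,0,20,36],
  [0,0,0,0,0,10,36],
  [0,0,0,0,0,0,36],
])

```text
clock: 22.75
position: [0.5564, 0.2413, 0.2325]
eef_rot: [0.001, 0.123, 0.992, 0.001]
force: [0.5, 0.8, -4.1]
width: 0.0441
finger_force: 62.6
```

```bash
python3 - <<'E'
from h import *
st()
im=grab('wrist'); W=cloud(im)
m=box(200,440,0,240)&(W[...,2]>.04)&(W[...,2]<.09); P=W[m]; c=P.mean(0)
A=np.c_[P[:,:2]-c[:2],np.ones(len(P))]; print('plane',np.linalg.lstsq(A,P[:,2],rcond=None)[0].round(3),len(P)); print('held',*rect(W,box(200,440,0,400),(.04,.1)))
# holder from top (unoccluded t9): points by height
im=dict(np.load('t9.npz')); W=cloud(im); hsv=cv2.cvtColor(im['color'],cv2.COLOR_RGB2HSV)
print('holder',*rect(W,box(385,450,110,225),(.004,.1)))
print('base',*rect(W,(hsv[...,1]>110)&(hsv[...,0]>95)&(hsv[...,0]<125)&box(385,450,110,225),(.004,.02)))
d=(hsv[...,2]<70)&box(385,450,125,215); print('plat',*rect(W,d,(.042,.058)))
E
```

```text
t 22.8 pos [556.4 241.3 232.5] yawx 165.9 tilt [ 0.003  0.001 -1.   ] w 44.1 F [ 0.5  0.8 -4.1] ff 62.6 j [ 0.28  0.47 -0.15  0.94  0.    0.52]
plane [ 0.109 -0.026  0.068] 20628
held [541.7 243.9] [ 71.9 140.7] yaw(long axis) -13.4 z med 71.1 34482
holder [ 531.3 -266.5] [174.  272.1] yaw(long axis) 20.6 z med 13.3 3124
base [ 537.5 -249.4] [ 40.1 243.2] yaw(long axis) 3.3 z med 10.5 762
plat [ 538.4 -272.3] [ 34.6 144.5] yaw(long axis) 2.8 z med 50.4 637
```

```bash
python3 - <<'E'
from h import *
im=grab('wrist','w10.png'); W=cloud(im)
hsv=cv2.cvtColor(im['color'],cv2.COLOR_RGB2HSV)
for v in range(20,330,25): print(v,W[v,320].round(4)*1000, W[v,310].round(4)[2]*1000)
E
```

```text
20 [442.8 268.7  -0.9] -1.0
45 [455.4 265.6  -0.5] -0.5
70 [474.2 260.8  55.4] 54.800000000000004
95 [484.6 258.2  70.5] 71.5
120 [493.7 255.9  71.4] 69.2
145 [503.2 253.5  71.6] 71.0
170 [513.4 251.   70. ] 69.6
195 [524.1 248.3  69.3] 70.7
220 [534.8 245.6  70.2] 70.4
245 [546.2 242.8  70.2] 68.7
270 [557.9 239.8  70.7] 69.6
295 [570.8 236.6  70.1] 69.6
320 [584.  233.3  70.2] 70.3
```

View pics/w10.png

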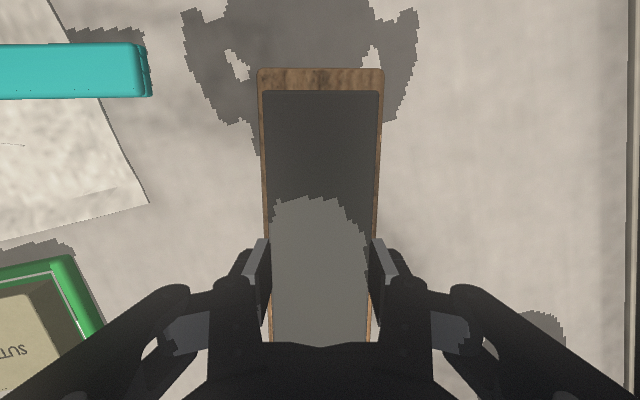

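The stone is held level (top at z about 70 over its whole length). I'm carrying it to a point beside the holder to measure the holder with the wrist camera.

servo_tool([
  [0,0,0,0,0,30,36],
  [0,0,0,0,0,40,36],
  [0,0,0.03,8,-30,20,36],
  [0,0,0.03,10,-38,10,36],
  [0,0,0.03,11,-40,10,36],
])

```text
clock: 23.35
position: [0.5845, 0.1325, 0.3406]
eef_rot: [-0.0, 0.077, 0.997, 0.0]
force: [0.3, 0.4, -3.7]
width: 0.0441
finger_force: 63.4
```

servo_tool([
  [0,0,0.03,11,-40,8,36],
  [0,0,0.03,11,-40,0,36],
  [0,0,0.03,11,-40,0,36],
  [0,0,0.03,11,-40,0,36],
  [0,0,0.03,11,-40,0,36],
])

```text
clock: 23.85
position: [0.6396, -0.0687, 0.3472]
eef_rot: [-0.001, 0.003, 1.0, 0.0]
force: [0.6, -0.5, -4.2]
width: 0.0438
finger_force: 63.5
```

servo_tool([
  [0,0,0.03,11,-40,0,36],
  [0,0,0.025,9,-38,0,36],
  [0,0,0,0,-15,0,36],
  [0,0,0,0,0,0,36],
  [0,0,0,0,0,0,36],
])

```text
clock: 24.35
position: [0.6592, -0.1598, 0.3475]
eef_rot: [-0.001, -0.024, 1.0, 0.001]
force: [0.1, 1.0, -5.1]
width: 0.0442
finger_force: 63.4
```

```bash
python3 - <<'E'
from h import *
st()
im=grab('wrist','w11.png'); np.savez('w11.npz',**im); W=cloud(im)
print('stone yaw',*rect(W,box(200,440,0,400),(.12,.26)))
P=W[(W[...,2]>.04)&(W[...,2]<.1)&(W[...,1]<-.2)]; print(len(P),np.percentile(P,[1,99],axis=0).round(3))
E
```

```text
t 24.4 pos [ 659.2 -159.8  347.5] yawx -177.3 tilt [-0.002  0.002 -1.   ] w 44.2 F [ 0.1  1.  -5.1] ff 63.4 j [-0.36  0.54  0.25  1.28  0.   -0.4 ]
stone yaw [ 643.2 -161.3] [ 83.3 140.4] yaw(long axis) 2.7 z med 186.6 47460
15722 [[ 0.519 -0.414  0.041]
 [ 0.734 -0.232  0.099]]
```

View pics/w11.png

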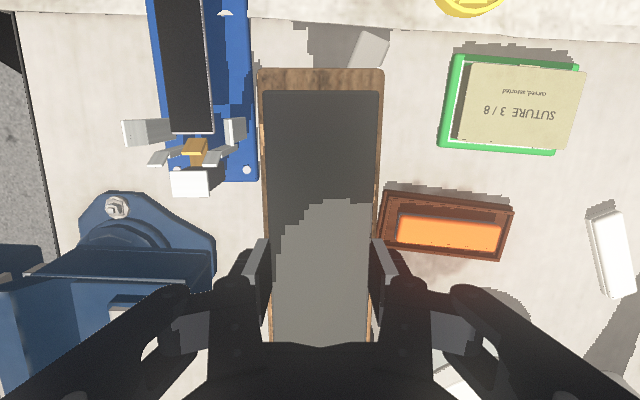

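The holder's far end is visible at (190,180) and its near part is cut off at the top edge. I'll shift so that the whole holder shows.

servo_tool([
  [0,0,0,-25,10,25,36],
  [0,0,0,-25,10,25,36],
  [0,0,0,-25,10,25,36],
  [0,0,0,0,0,0,36],
  [0,0,0,0,0,0,36],
])

```text
clock: 24.9
position: [0.5844, -0.1284, 0.4251]
eef_rot: [0.001, -0.025, 1.0, -0.0]
force: [0.0, -0.7, -4.8]
width: 0.044
finger_force: 63.5
```

```bash
python3 - <<'E'
from h import *
st()
im=grab('wrist','w12.png'); np.savez('w12.npz',**im); W=cloud(im); hsv=cv2.cvtColor(im['color'],cv2.COLOR_RGB2HSV)
P0=(W[...,1]<-.2)&(W[...,1]>-.35)&(W[...,0]<.69)
d=(hsv[...,2]<90)&P0&(hsv[...,1]<110)
print('plat',*rect(W,d,(.042,.058)))
b=(hsv[...,1]>110)&(hsv[...,0]>95)&(hsv[...,0]<125)&P0
print('base',*rect(W,b,(.004,.02)))
print('all',*rect(W,P0,(.006,.1)))
m=P0&(W[...,2]>.062)&(W[...,2]<.085)
n,l,s,c=cv2.connectedComponentsWithStats(m.astype(np.uint8))
for k in range(1,n):
    if s[k,4]>15: q=W[l==k]*1000; print(s[k],q.mean(0).round(1),q.min(0).round(1),q.max(0).round(1))
E
```

```text
t 24.9 pos [ 584.4 -128.4  425.1] yawx -177.1 tilt [ 0.003 -0.001 -1.   ] w 44.0 F [ 0.  -0.7 -4.8] ff 63.5 j [-0.35  0.35  0.15  1.37  0.   -0.4 ]
plat [ 540.9 -272.8] [ 34.7 145.6] yaw(long axis) 3.3 z med 49.9 4490
base [ 523.9 -248.6] [ 37.6 156.9] yaw(long axis) 3.2 z med 9.8 2577
all [ 541.5 -266.8] [128.4 252.2] yaw(long axis) 10.5 z med 43.9 18932
[148   0  35  13 434] [ 434.3 -278.4   67.8] [ 428.2 -294.2   63.7] [ 439.9 -263.6   70.2]
[132  15  23  17 231] [ 449.8 -298.5   71. ] [ 444.6 -305.    62.1] [ 455.2 -292.6   78.4]
[179  15  20  17 222] [ 447.4 -256.6   71. ] [ 442.3 -263.3   62.2] [ 452.8 -250.6   79.2]
[120  34  23  26 448] [ 470.8 -312.2   70.7] [ 460.7 -318.1   62.2] [ 480.8 -306.6   79. ]
[204  34   8  26 160] [ 467.2 -239.8   73.2] [ 457.  -246.4   62.5] [ 476.8 -235.3   78.5]
[145 185  19  22 311] [ 614.1 -303.8   70.5] [ 604.1 -311.3   62. ] [ 624.4 -298.6   78.5]
[218 185   8  21 113] [ 609.1 -231.6   72.9] [ 600.  -238.6   62. ] [ 619.9 -227.1   78.3]
[163 207  17  13 154] [ 633.2 -287.6   70.3] [ 628.2 -294.2   62.3] [ 638.  -282.    78.5]
[179 207  38  33 678] [ 648.  -261.4   68.3] [ 626.3 -281.    62.3] [ 664.6 -240.2   77.5]
```

View pics/w12.png

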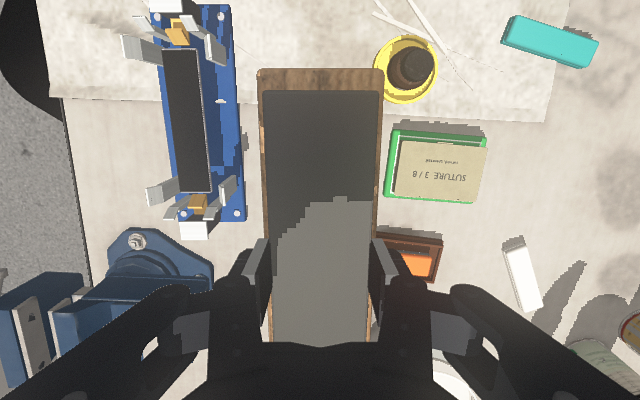

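Holder centre by platform and guides: (541,-273), yaw about 3°. Moving over it.

servo_tool([
  [0,0,0,-10,-34,0,36],
  [0,0,0,-12,-40,0,36],
  [0,0,0,-12,-40,-10,36],
  [0,0,0,-9,-30,-30,36],
  [0,0,0,0,0,-40,36],
])

```text
clock: 25.45
position: [0.5418, -0.2784, 0.343]
eef_rot: [0.001, -0.022, 1.0, -0.002]
force: [1.2, 0.4, -5.1]
width: 0.0445
finger_force: 63.6
```

servo_tool([
  [0,0,0,0,0,-40,36],
  [0,0,0,0,0,-20,36],
  [0,0,0,0,0,0,36],
  [0,0,0,0,0,0,36],
  [0,0,0,0,0,0,36],
])

```text
clock: 25.95
position: [0.5426, -0.2744, 0.285]
eef_rot: [0.001, -0.024, 1.0, -0.001]
force: [0.5, 0.2, -5.0]
width: 0.0445
finger_force: 63.6
```

```bash
python3 - <<'E'
from h import *
st()
im=grab('wrist','w13.png'); W=cloud(im)
m=(W[...,2]>.062)&(W[...,2]<.085)&box(150,500,0,240)
n,l,s,c=cv2.connectedComponentsWithStats(m.astype(np.uint8))
for k in range(1,n):
    if s[k,4]>40: q=W[l==k]*1000; print(s[k],q.mean(0).round(1),q.min(0).round(1),q.max(0).round(1))
m=(W[...,2]>.1)&(W[...,2]<.13)&box(200,440,0,200);q=W[m]*1000;print(len(q),np.percentile(q,[.5,99.5],axis=0).round(1))
E
```

```text
t 25.9 pos [ 542.6 -274.4  285. ] yawx -177.2 tilt [ 0.002 -0.001 -1.   ] w 44.5 F [ 0.5  0.2 -5. ] ff 63.6 j [-0.6   0.43 -0.08  1.06  0.   -0.65]
[ 296    0   57   41 2320] [ 429.6 -279.1   67.7] [ 419.3 -294.1   63.5] [ 439.6 -263.7   70.4]
[272  46  26  22 493] [ 449.1 -298.8   72.4] [ 444.2 -305.1   62.3] [ 453.7 -292.8   78.7]
[351  46  26  22 498] [ 446.9 -257.3   72. ] [ 442.2 -263.3   63.2] [ 451.5 -250.8   78.5]
[247  79  11  39 353] [ 470.7 -315.4   75.8] [ 460.9 -318.2   72.2] [ 480.7 -313.1   78.3]
[383  78  20  39 690] [ 466.5 -240.1   73.1] [ 456.7 -244.3   65.3] [ 476.6 -235.2   78.5]
16095 [[ 457.3 -306.1  106.5]
 [ 512.4 -250.7  125.7]]
```

View pics/w13.png

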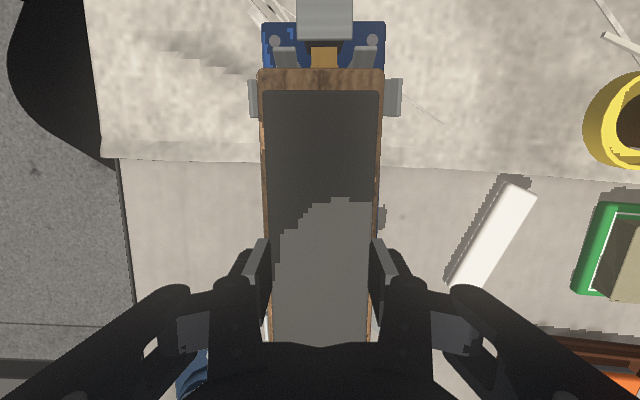

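The stone sits between the guides in view, at (258,90) and (390,97), about 1.5 mm off. Correct and lower.

servo_tool([
  [0,0,0,-1.5,1.2,0,36],
  [0,0,0,0,0,-8,36],
  [0,0,0,0,0,-6,36],
  [0,0,0,0,0,-5,36],
  [0,0,0,0,0,0,36],
])

```text
clock: 26.5
position: [0.5397, -0.2726, 0.2634]
eef_rot: [-0.001, -0.024, 1.0, 0.001]
force: [-0.3, 1.1, -3.8]
width: 0.0445
finger_force: 63.6
```

servo_tool([
  [0,0,0,0,0,-4,36],
  [0,0,0,0,0,-4,36],
  [0,0,0,0,0,-4,36],
  [0,0,0,0,0,0,36],
])

```text
clock: 26.9
position: [0.54, -0.2727, 0.2519]
eef_rot: [-0.0, -0.024, 1.0, 0.0]
force: [0.6, 0.6, -4.1]
width: 0.0444
finger_force: 63.7
```

servo_tool([
  [0,0,0,0,0,-4,36],
  [0,0,0,0,0,-3,36],
  [0,0,0,0,0,0,36],
])

```text
clock: 27.2
position: [0.5402, -0.2728, 0.2452]
eef_rot: [-0.0, -0.024, 1.0, 0.0]
force: [0.4, 0.1, -5.3]
width: 0.0439
finger_force: 63.6
```

servo_tool([
  [0,0,0,0,0,-3,36],
  [0,0,0,0,0,-2,36],
  [0,0,0,0,0,0,36],
])

```text
clock: 27.5
position: [0.5404, -0.2728, 0.2406]
eef_rot: [0.0, -0.024, 1.0, 0.0]
force: [1.6, 1.0, -4.8]
width: 0.0442
finger_force: 63.7
```

servo_tool([
  [0,0,0,0,0,-2,36],
  [0,0,0,0,0,-2,36],
  [0,0,0,0,0,0,36],
])

```text
clock: 27.8
position: [0.5404, -0.2729, 0.2372]
eef_rot: [0.001, -0.024, 1.0, -0.0]
force: [0.9, 0.2, -0.3]
width: 0.0445
finger_force: 64.2
```

servo_tool([
  [0,0,0,0,0,-1,36],
  [0,0,0,0,0,0,36],
  [0,0,0,0,0,0,36],
])

```text
clock: 28.1
position: [0.5404, -0.2729, 0.2362]
eef_rot: [0.001, -0.024, 1.0, -0.0]
force: [0.5, 1.9, 2.8]
width: 0.0443
finger_force: 64.4
```

servo_tool([
  [0,0,0,0,0,0,50],
  [0,0,0,0,0,0,62],
  [0,0,0,0,0,0,65],
  [0,0,0,0,0,5,65],
  [0,0,0,0,0,15,65],
])

```text
clock: 28.6
position: [0.5395, -0.2726, 0.2545]
eef_rot: [-0.001, -0.024, 1.0, 0.001]
force: [0.8, -0.5, 1.0]
width: 0.0651
finger_force: 0.0
```

servo_tool([
  [0,0,0,0,0,30,65],
  [0,0,0,0,0,10,20],
  [0,0,0,0,0,0,0],
  [0,0,0,0,0,0,0],
  [0,0,0,0,0,0,0],
], grip_force=20)

```text
clock: 29.1
position: [0.5397, -0.2726, 0.2943]
eef_rot: [-0.001, -0.024, 1.0, 0.001]
force: [-0.9, 1.1, 0.1]
width: 0.0068
finger_force: 0.0
```

servo_tool([
  [0,0,0,0,0,0,0],
  [0,0,0,0,0,0,0],
])

```text
clock: 29.3
position: [0.54, -0.2727, 0.2947]
eef_rot: [-0.001, -0.024, 1.0, 0.001]
force: [-0.7, 0.1, -0.3]
width: -0.0001
finger_force: 0.0
```

```bash
python3 - <<'E'
from h import *
st()
im=grab('wrist','w14.png'); W=cloud(im)
for v in range(10,300,30): print(v,W[v,320].round(4)*1000, W[v,295].round(4)*1000,W[v,345].round(4)*1000)
E
```

```text
t 29.3 pos [ 540.  -272.7  294.7] yawx -177.2 tilt [-0.001  0.001 -1.   ] w -0.1 F [-0.7  0.1 -0.3] ff 0.0 j [-0.6   0.42 -0.07  1.08  0.   -0.65]
10 [ 418.9 -279.3   67.9] [ 419.7 -293.    68.3] [ 418.1 -265.6   67.3]
40 [ 434.  -278.6   68.1] [ 434.6 -292.7   67.5] [ 433.2 -264.5   67.7]
70 [ 448.4 -277.9   55.8] [ 444.2 -296.7    9.4] [ 448.2 -263.    60.8]
100 [ 466.4 -277.    76.9] [ 467.1 -291.1   76.2] [ 465.7 -262.9   75.9]
130 [ 482.9 -276.2   76.4] [ 483.6 -290.6   76.9] [ 482.3 -261.6   75. ]
160 [ 500.6 -275.3   74.8] [ 501.3 -290.2   75.2] [ 499.8 -260.4   75.1]
190 [ 519.1 -274.4   74.7] [ 519.7 -289.7   75.4] [ 518.2 -259.1   75.4]
220 [ 539.1 -273.4   73.5] [ 539.  -289.1   75.8] [ 537.6 -257.8   75.4]
250 [ 528.7 -274.   140.2] [ 532.7 -285.1  132.7] [ 531.9 -262.5  132.1]
280 [ 532.  -273.9  158.9] [ 526.9 -282.6  168.4] [ 525.7 -265.8  169.1]
```

View pics/w14.png

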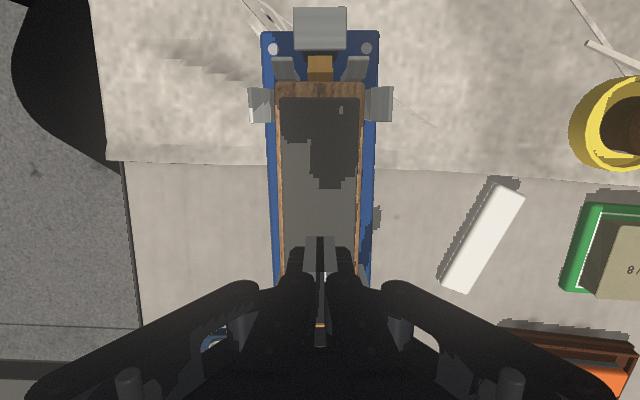

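The stone lies level between the guides, its top at about 76 mm. I've now viewed more pictures than allowed, so I'll check only by numbers from here. Pressing in small steps.

servo_tool([
  [0,0,0,1,0,-20,0],
  [0,0,0,0,0,-15,0],
  [0,0,0,0,0,-5,0],
  [0,0,0,0,0,0,0],
])

```text
clock: 29.75
position: [0.5408, -0.2726, 0.2547]
eef_rot: [-0.001, -0.024, 1.0, 0.001]
force: [-0.0, -0.2, 0.1]
width: 0.0004
finger_force: 0.0
```

servo_tool([
  [0,0,0,0,0,-3,0],
  [0,0,0,0,0,-3,0],
  [0,0,0,0,0,-3,0],
  [0,0,0,0,0,0,0],
])

```text
clock: 30.15
position: [0.5415, -0.273, 0.2471]
eef_rot: [0.001, -0.024, 1.0, -0.0]
force: [-0.6, -1.3, 0.4]
width: -0.0001
finger_force: 0.3
```

servo_tool([
  [0,0,0,0,0,-3,0],
  [0,0,0,0,0,-3,0],
  [0,0,0,0,0,0,0],
])

```text
clock: 30.45
position: [0.5414, -0.273, 0.2408]
eef_rot: [0.0, -0.024, 1.0, -0.0]
force: [0.8, -1.4, 1.4]
width: 0.0002
finger_force: 0.7
```

servo_tool([
  [0,0,0,0,0,-3,0],
  [0,0,0,0,0,-2,0],
  [0,0,0,0,0,0,0],
])

```text
clock: 30.75
position: [0.5413, -0.273, 0.2355]
eef_rot: [0.0, -0.024, 1.0, -0.0]
force: [0.6, -0.3, 2.3]
width: -0.0
finger_force: 0.7
```

Contact at about 247; the spring is building up.

servo_tool([
  [0,0,0,0,0,-2,0],
  [0,0,0,0,0,-2,0],
  [0,0,0,0,0,0,0],
])

```text
clock: 31.05
position: [0.5413, -0.2729, 0.2316]
eef_rot: [0.0, -0.024, 1.0, -0.0]
force: [2.1, -1.1, 1.8]
width: -0.0003
finger_force: 1.0
```

servo_tool([
  [0,0,0,0,0,-2,0],
  [0,0,0,0,0,-2,0],
  [0,0,0,0,0,0,0],
])

```text
clock: 31.35
position: [0.541, -0.2728, 0.2272]
eef_rot: [-0.0, -0.024, 1.0, 0.0]
force: [0.9, -0.1, 0.6]
width: 0.0003
finger_force: 0.8
```

servo_tool([
  [0,0,0,0,0,-2,0],
  [0,0,0,0,0,-1,0],
  [0,0,0,0,0,0,0],
])

```text
clock: 31.65
position: [0.541, -0.2728, 0.2245]
eef_rot: [-0.0, -0.024, 1.0, 0.0]
force: [0.8, -1.1, 3.2]
width: 0.0
finger_force: 1.8
```

servo_tool([
  [0,0,0,0,0,-1.5,0],
  [0,0,0,0,0,0,0],
])

```text
clock: 31.85
position: [0.541, -0.2728, 0.223]
eef_rot: [-0.0, -0.024, 1.0, 0.0]
force: [-0.2, -0.1, 4.5]
width: -0.0003
finger_force: 2.0
```

servo_tool([
  [0,0,0,0,0,-1.5,0],
  [0,0,0,0,0,0,0],
])

```text
clock: 32.05
position: [0.541, -0.2727, 0.2227]
eef_rot: [0.0, -0.024, 1.0, -0.0]
force: [-3.0, 1.9, 9.5]
width: 0.0
finger_force: 5.2
```

servo_tool([
  [0,0,0,0,0,-1.5,0],
  [0,0,0,0,0,0,0],
])

```text
clock: 32.25
position: [0.5409, -0.2727, 0.2225]
eef_rot: [0.0, -0.024, 1.0, -0.0]
force: [-5.5, 2.7, 19.1]
width: -0.0
finger_force: 9.4
```

The hard stop is reached. I'll lift off and check.

servo_tool([
  [0,0,0,0,0,3,0],
  [0,0,0,0,0,7,0],
  [0,0,0,0,0,25,0],
  [0,0,0,0,0,45,0],
  [0,0,0,0,0,45,0],
])

```text
clock: 32.75
position: [0.5406, -0.2724, 0.345]
eef_rot: [-0.002, -0.024, 1.0, 0.001]
force: [1.5, -0.6, -0.3]
width: -0.0001
finger_force: 0.0
```

servo_tool([
  [0,0,0,-10,40,0,0],
  [0,0,0,-10,45,0,0],
  [0,0,0,-10,45,0,0],
  [0,0,0,0,10,0,0],
  [0,0,0,0,0,0,0],
])

```text
clock: 33.25
position: [0.5109, -0.1313, 0.3452]
eef_rot: [-0.0, -0.026, 1.0, 0.0]
force: [-0.0, -0.2, 0.5]
width: -0.0
finger_force: 0.0
```

```bash
python3 - <<'E'
from h import *
st()
im=grab('wrist'); W=cloud(im); hsv=cv2.cvtColor(im['color'],cv2.COLOR_RGB2HSV)
c=np.array([.541,-.273]); a=np.radians(3); ex=np.array([np.cos(a),np.sin(a)]); ey=np.array([-ex[1],ex[0]])
D=W[...,:2]-c; L=D@ex; S=D@ey
for l in (-.082,-.079,-.06,-.03,0,.03,.06,.079,.082):
    m=(abs(L-l)<.003)&(abs(S)<.018); q=W[m][:,2]; print(l,len(q),(np.median(q)*1000).round(1) if len(q) else '')
im=grab('top','tend.png'); W=cloud(im); D=W[...,:2]+[.002,-.0007]-c; L=D@ex; S=D@ey
print('top')
for l in (-.082,-.06,0,.06,.082):
    m=(abs(L-l)<.004)&(abs(S)<.016); q=W[m][:,2]; print(l,len(q),(np.median(q)*1000).round(1) if len(q) else '')
hsv=cv2.cvtColor(im['color'],cv2.COLOR_RGB2HSV)
print('cap',*rect(W,box(315,365,165,215),(.05,.08)))
print('tin',*rect(W,box(280,365,120,190),(.027,.045)))
print('slip',*rect(W,(hsv[...,1]>120)&(hsv[...,0]<18)&(hsv[...,0]>3)&box(290,380,80,150),(.02,.05)))
E
```

```text
t 33.2 pos [ 510.9 -131.3  345.2] yawx -177.1 tilt [-0.001  0.    -1.   ] w -0.0 F [-0.  -0.2  0.5] ff 0.0 j [-0.4   0.25 -0.19  1.13  0.   -0.45]
-0.082 301 40.6
-0.079 342 38.8
-0.06 343 52.9
-0.03 298 52.2
0 265 52.1
0.03 255 52.2
0.06 230 52.8
0.079 92 44.0
0.082 201 46.5
top
-0.082 0 
-0.06 0 
0 0 
0.06 0 
0.082 0 
cap [470.3 -37.1] [20.6 27.3] yaw(long axis) -25.6 z med 65.7 73
tin [578.2   8.7] [67.9 98.2] yaw(long axis) 86.9 z med 32.7 789
slip [699.8 -31.6] [28.8 98.8] yaw(long axis) 85.8 z med 28.2 335
```

```bash
python3 -c "
from workcell import arm
print(arm.hand_in())"
```

```text
the job is handed in; nothing more can be done
None
```

The job is handed in at about 33 s: the bottle stands in the coaster, the tin lies centred on the green board, the slip lies in the rest, and the stone's top measures level at about 52–53 mm with the arm clear, so both catches are holding it; I viewed 16 pictures, two over the limit of 14.

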